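# Load a core into the bench rewinder

## Robot

A 7-joint arm with a two-finger parallel gripper is mounted at the origin on the work surface. World frame = base frame: x ahead of the robot, y to its left, z up, the work surface at z = 0. Lengths are in m, angles in rad, forces in N, time in s.
With the tool pointing down it reaches from about 0.425 to 0.95 m from the base axis. Payload 4.7 kg.
Tool frame: the origin (TCP) lies at the very end of the fingers, on their centre line; the grasp point (between the pads) lies 19 mm behind it (env.pinch_z is the z of the grasp point in the tool frame, in m); z points along the fingers, y is the line along which they close (so a half turn about z gives the same grasp; the last joint's range is limited). The gripper opens to 87 mm and grips with 3 to 60 N. Pads are 19 mm wide; open, the fingers measure 117 mm over their backs; the gripper's body (75 mm by 190 mm) begins 51 mm behind the grasp point.
Start: joints at [1.144, 0.469, -0.049, 1.532, 0.024, 1.141, -0.082], TCP at [0.262, -0.622, 0.223] pointing down, gripper open.
Joint ranges: [-2.59, 2.59], [-0.33, 1.99], [-1.39, 1.29], [0.1, 2.45], [-1.04, 4.18], [0.21, 1.99], [-2.66, 2.66]. Speed limits (rad/s): [2.57, 2.57, 3.14, 3.14, 3.14, 3.14, 3.14].

## Interface

Orientations are given as a rotation vector (axis times angle).
In Python, from bench import env gives the robot as it stands. The module is installed in compiled form; this text tells all that it offers.
- The arm moves only by the shell command python3 -m inch 'ROWS'. ROWS is text: rows parted by semicolons, each of 7 numbers parted by spaces: the closure, from -1 (fully open) to 1 (shut), then the shift along the world's x, y, z in m, then the turn, a rotation vector about the world's x, y, z in rad. In form: grip tx ty tz rx ry rz; .... A call has exactly 8 rows; each row shifts and turns the commanded pose from where the row before left it; what a row does not reach is not made up. A row lasts 1/10 s, in which the tool goes at most 50 mm and 8.59 degrees, less where a joint would pass 70% of its speed; a pose out of reach is approached as far as the arm can. A call is refused whole if a number of a shift passes 0.05 or a number of a turn 0.15, either way. A call with a gripper value outside its range is refused whole. The fingers move at their own pace and stop on an object; the grip force is fixed at half the most. Time passes only in rows, so rows that do not move let the fingers close, or fill a call up. It gives the time, the measured TCP pose, the force, the opening and the grip force at its end, in the units of the state.
- env.read_state(): the state, without advancing time (a new reading comes with each control period).
- env.get_image(name): name is "scene" or "top" or "wrist"; returns a dict with "color" (384x512x3 uint8, blue, green, red), "depth" (384x512 float32, m along the optical axis (not along the pixel's ray), 0 where there is no reading), "fx", "fy", "cx", "cy" (pixels), "dist_coeffs" ([k1, k2, p1, p2, k3] as OpenCV has them; the pictures are not rectified), "R" (3x3) and "t" (3): a world point X has camera coordinates R X + t; the wrist camera has in their place "mount" (4x4, takes a point from camera to tool coordinates, whose origin is the TCP and whose axes are the flange's). Camera axes: x right, y down, z forward; pixel columns grow to the right and rows downward; lengths in m; the calibration is good to about 2 mm. A picture is of the moment at which its call begins: read the wrist's pose just before it.
- env.close_job(): hands the job in; it is judged then, once.
Trained networks look in the newest picture that a camera, given by its name, has taken for a name from the list of things; names that differ only in an ending like _2 or _b are one class to them, and where a whole thing is asked for, a point or a joint stands for the part that bears it (a point fixed in the world has none). Each returns a list of dicts, best first, with "p" (0 to 1); they miss things now and then, are a little off and sometimes report something else, mostly with a low value. They report only what shows in the picture. A call takes as long as a camera call. They do not tell look-alikes from the thing itself.
- env.boxes_of(camera, target): "position" ([x, y, z] in m, in world coordinates, good to about 4 mm: the middle of the surface that is visible of it).
- env.tip_of(camera, target): "position" ([x, y, z] in m, in world coordinates, good to about 4 mm: a listed point, or the origin of a listed thing).
The state is a dict: "time_s": time; "q": joint angles; "joint_vel": joint speeds; "joint_torque": joint torques, N m; "eef_pos": TCP position; "eef_rot": TCP orientation; "contact_force": force on the tool from outside, world axes, zero at the start; "torque": the same for the moment, N m; "width": finger opening in m; "finger_force": force on a finger pad.
Only numpy, scipy, OpenCV 4.12 (cv2) and the standard library are available. Lean on these libraries where they do the work, as an engineer would, in place of code of your own. Each camera call takes 0.05 s, during which the arm holds its last target. There are 200 camera calls.

## Task

Load the cardboard core on its mandrel into the hand-cranked rewinder: turn the crank until the red chuck's slot opens straight up, then lift the mandrel from the wooden rest and lower it, without dropping it, into both white V saddles with its flat tang down in the slot. Then crank a quarter turn towards the robot, until the crank handle stands level with the shaft on the robot's side, so that the core turns with the chuck and is locked in, and let go. Leave the other loose things on the bench where they are.

Things in the scene. Friction and masses are not known exactly. Their poses are not given: they have to be found in the camera images.
- rewinder: Green bench rewinder, fixed; its place and yaw differ each time. Origin under its middle on the bench, y along its shaft axis (125 mm up), x level away from the robot. Base 130 x 305 x 12 mm. On the -y side follow, on the shaft axis: red chuck (y -86 to -120 mm), green bearing pedestal (y -131 to -160 mm, top 26 mm above the axis), crank arm (y -170 to -180 mm), handle.
- saddle_mid (a point): Point on the shaft axis midway between the rewinder's two white V saddles, 125 mm above the bench; axes as the rewinder's. The saddles are 12 mm plates centred at y = -73 and +73 mm (134 mm clear between them); their 90 degree notches open upward, sides end 10 mm above the axis. A seated mandrel has mandrel_mid here and its axis on the shaft axis, with about 5 mm of end play either way.
- chuck (a joint): Angle of the chuck with its crank, one turning part, rad. 0: slot opens straight up and handle straight above the axis. Positive: handle and slot mouth lean away from the robot (+x of saddle_mid), negative: towards the robot; -1.57: handle level with the axis on the robot's side. Starts between 0.5 and 1.4. Stays where it is left; takes about 4 N at the handle.
- chuck_slot (a point): Centre of the slot in the red chuck (60 mm diameter), on the shaft axis, 103 mm from saddle_mid towards -y. z points out of the slot's mouth, y along the shaft; turns with the chuck. Slot 16 mm wide, mouth flared to 29 mm at the rim, closed 17 mm from the axis on the other side, 34 mm long along the shaft and open towards the saddle.
- crank_handle (a point): Centre of the yellow crank handle, a freely spinning round grip 25 mm in diameter and 75 mm long, parallel to the shaft, 65 mm from the shaft axis on the slot mouth's side, and 221 mm from saddle_mid towards -y. Axes as chuck_slot. The crank arm is 41 mm from this centre on the +y side; nothing stands beyond the handle.
- mandrel_mid (a point): Loose mandrel with cardboard core, 0.3-0.5 kg, 198 mm long: point on its axis at mid-core. y along it, tang at the -y end. Core 56 mm diameter, 108 mm long, the part to grip; flanges 70 mm diameter, 8 mm thick, at its ends: orange at the tang end, grey at the other; outside them bare 24 mm journals that go in the saddles. Starts level in the rest, flats upright, z up, 62 mm above the bench.
- mandrel_tang (a point): Middle of the mandrel's flat tang, 98 mm from mandrel_mid towards -y: 24 mm shaft end milled to two flats 12 mm apart, 32 mm long. z lies in the plane of the flats, across the shaft: it must point along the slot for the tang to go in.
- rest: Fixed plywood rest that holds the mandrel at the start, place and yaw vary; 100 x 215 mm, notched sides 66 mm high at both journals, fork 69 mm high at the tang, all open upward: the mandrel lifts straight out. Origin under its middle, axes as the mandrel's at the start.
- spare_core: Loose empty cardboard tube standing upright, 56 mm diameter, 150 mm high; origin at the centre of its foot. Leave it.
- ink_tin: Loose jar of ink, 68 mm diameter, 75 mm high; origin at the centre of its foot. Leave it.
- tape_roll: Loose blue tape roll lying flat, 96 mm diameter, 25 mm high; origin under its centre. Leave it.
- squeegee: Loose screen-printing squeegee lying flat, 200 mm long, 30 mm high; origin under its wooden handle. Leave it.
- varnish_jar: Loose jar of varnish, 66 mm diameter, 110 mm high; origin at the centre of its foot. Leave it.
- craft_knife: Loose orange craft knife on the cutting mat, 180 mm long; origin under its centre. Leave it.
Mind the look-alikes: they are no part of the job. Leave any blue or yellow look-alike of the part that bears mandrel_mid alone.

How it is judged:
By the outcome, as a careful person would: the job done as asked, in the order asked, and still so for the second after the job is handed in, with the robot touching nothing.
It also fails if it takes over 72 s, if anything falls off the work surface, if the arm or the gripper's body presses on something with over 40 N, if the wrist force passes 120 N, or if a joint passes its speed limit or range.

## Working session

There is one attempt and no reset: what is moved stays moved. The work goes in short steps, Python scripts to look and compute and a shell command to move; the robot and the scene stay as the last step left them, time stands still between calls to the robot, and variables do not carry over. Pictures are saved under pics/ and viewed, at most 10 in all, crops included, and the job is handed in when it is done.

```bash
mkdir -p pics; python3 - <<'E'
from bench import env
import cv2,numpy as np
s=env.read_state();print({k:np.round(v,3).tolist() for k,v in s.items()},env.pinch_z)
for c in("scene","top"):
    im=env.get_image(c);cv2.imwrite(f"pics/{c}0.png",im["color"])
    for t in("rewinder","saddle_mid","chuck_slot","crank_handle","mandrel_mid","mandrel_tang","rest","spare_core","ink_tin","varnish_jar","tape_roll","squeegee"):
        print(c,t,[(np.round(d["position"],3).tolist(),round(d["p"],2)) for d in env.tip_of(c,t)][:4])
E
```

```text
{'time_s': 0.0, 'q': [1.144, 0.469, -0.049, 1.534, 0.024, 1.141, -0.082], 'joint_vel': [0.0, 0.001, 0.001, 0.0, -0.001, 0.002, -0.001], 'joint_torque': [-0.0, -50.798, -0.081, -23.616, -0.061, 0.038, 0.0], 'eef_pos': [0.261, -0.622, 0.222], 'eef_rot': [-3.078, -0.62, 0.001], 'contact_force': [-0.076, 0.834, -0.049], 'torque': [-0.041, 0.018, 0.07], 'finger_force': 0.0, 'width': 0.087} -0.0187
scene rewinder [([0.537, -0.095, -0.002], 0.75), ([0.549, -0.203, 0.126], 0.21)]
scene saddle_mid [([0.536, -0.099, 0.129], 0.69)]
scene chuck_slot [([0.551, -0.201, 0.122], 0.57)]
scene crank_handle [([0.628, -0.309, 0.152], 0.69)]
scene mandrel_mid [([0.554, 0.275, 0.062], 0.91), ([0.388, 0.496, 0.035], 0.86), ([0.215, 0.308, 0.039], 0.67)]
scene mandrel_tang [([0.636, 0.233, 0.059], 0.82), ([0.379, 0.4, 0.035], 0.71), ([0.118, 0.275, 0.037], 0.67), ([0.551, -0.201, 0.123], 0.63)]
scene rest [([0.554, 0.273, -0.001], 0.68)]
scene spare_core [([0.745, 0.137, 0.001], 0.83), ([0.49, -0.55, 0.005], 0.26)]
scene ink_tin [([0.672, 0.085, -0.006], 0.84)]
scene varnish_jar [([0.665, -0.442, 0.0], 0.97
[... 364 characters left out ...]
top crank_handle [([0.624, -0.306, 0.147], 0.62), ([0.67, 0.082, -0.001], 0.33)]
top mandrel_mid [([0.393, 0.496, 0.035], 0.95), ([0.556, 0.273, 0.062], 0.93), ([0.208, 0.313, 0.036], 0.71)]
top mandrel_tang [([0.38, 0.406, 0.033], 0.82), ([0.124, 0.272, 0.036], 0.7), ([0.638, 0.23, 0.061], 0.58), ([0.353, 0.135, -0.003], 0.36)]
top rest [([0.553, 0.273, -0.001], 0.81), ([0.555, 0.276, 0.062], 0.35)]
top spare_core [([0.742, 0.127, 0.001], 0.8), ([0.539, -0.101, 0.126], 0.38)]
top ink_tin [([0.674, 0.084, 0.003], 0.62), ([0.355, 0.133, -0.004], 0.19)]
top varnish_jar [([0.665, -0.44, -0.003], 0.56)]
top tape_roll [([0.354, 0.134, -0.002], 0.61)]
top squeegee [([0.779, -0.054, -0.001], 0.58)]
```

View pics/scene0.png

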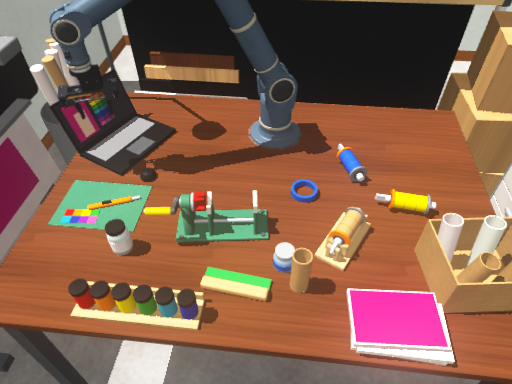

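View pics/top0.png

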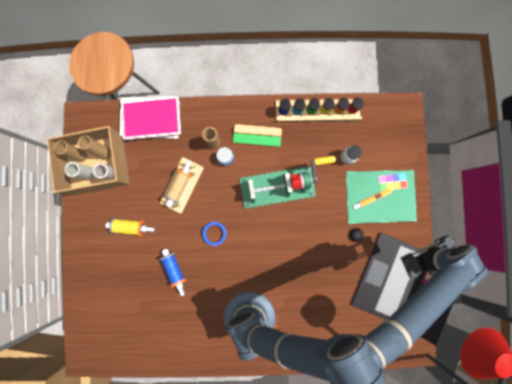

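Both views show the same layout, scene camera first and top camera second. What could be taken for the mandrel:
- The brown core in the plywood rest, at scene (345,235) and top (182,186).
- The yellow look-alike, at scene (408,202) and top (128,228).
- The blue look-alike, at scene (351,162) and top (172,268).
- The spare core, at scene (301,270).

I choose the one in the rest and will check it in a crop.

```bash
cat > h.py <<'E'
from bench import env
import cv2,numpy as np
from scipy.spatial.transform import Rotation as Ro
def cloud(im,R=None,t=None):
    d=im["depth"];h,w=d.shape
    u,v=np.meshgrid(np.arange(w),np.arange(h))
    K=np.array([[im["fx"],0,im["cx"]],[0,im["fy"],im["cy"]],[0,0,1.]])
    n=cv2.undistortPoints(np.stack([u,v],-1).reshape(-1,1,2).astype(np.float64),K,np.array(im["dist_coeffs"])).reshape(h,w,2)
    P=np.concatenate([n*d[...,None],d[...,None]],-1)
    if "mount" in im:
        M=np.array(im["mount"]);P=P@M[:3,:3].T+M[:3,3]
        return P@R.T+t   # R,t tool pose
    return (P-np.array(im["t"]))@np.array(im["R"])
def hsv(im): return cv2.cvtColor(im["color"],cv2.COLOR_BGR2HSV)
def st():
    s=env.read_state();print(round(s["time_s"],2),"pos",np.round(s["eef_pos"],4),"rot",np.round(s["eef_rot"],3),"F",np.round(s["contact_force"],1),"w",round(s["width"],4),"ff",round(s["finger_force"],1),"q",np.round(s["q"],2))
    R=Ro.from_rotvec(s["eef_rot"]).as_matrix();print("tool y yaw deg",np.degrees(np.arctan2(R[1,1],R[0,1])).round(2),"z",R[:,2].round(3))
    return s,R
E
python3 - <<'E'
from h import *
out=[]
for c in("scene","top"):
    im=env.get_image(c);P=cloud(im);H=hsv(im);z=P[...,2]
    x,y=P[...,0],P[...,1]
    g=(H[...,0]>60)&(H[...,0]<95)&(H[...,1]>80)&(abs(z-.012)<.007)&(abs(x-.54)<.15)&(abs(y+.1)<.2)
    r=cv2.minAreaRect(np.argwhere(g).astype(np.float32)) if 0 else cv2.minAreaRect(P[g][:,:2].astype(np.float32)*1000)
    print(c,"base",g.sum(),r)
    ye=(H[...,0]>20)&(H[...,0]<35)&(H[...,1]>150)&(abs(x-.62)<.08)&(abs(y+.31)<.08)&(z>.1)
    print("handle",ye.sum(),P[ye].mean(0),np.ptp(P[ye],0)); q=P[ye]; print(cv2.fitLine(q[:,:2].astype(np.float32),1,0,.01,.01).ravel(),np.percentile(q[:,2],[5,50,95]),np.percentile(q[:,1],[2,98]))
    m=(np.hypot(x-.555,y-.274)<.05)&(z>.08)
    print("core",m.sum(),P[m].mean(0),cv2.fitLine(P[m][:,:2].astype(np.float32),1,0,.01,.01).ravel(),np.percentile(P[m][:,2],[50,98]))
    m=(np.hypot(x-.555,y-.274)<.13)&(z>.05)
    print("all",cv2.minAreaRect(P[m][:,:2].astype(np.float32)*1000))
    rd=((H[...,0]<6)|(H[...,0]>174))&(H[...,1]>150)&(np.hypot(x-.55,y+.2)<.06)&(z>.08)
    print("chuck",rd.sum(),P[rd].mean(0),P[rd].max(0))
    C=im["color"]
    if c=="scene": out=[cv2.resize(C[190:275,300:390],(480,453),interpolation=2)]; 
    a=C[165:250,140:285] if c=="scene" else None
    if a is not None: cv2.imwrite("pics/c1.png",np.hstack([cv2.resize(a,(480,400)),cv2.resize(C[190:275,300:390],(320,400))[:, :]]))
E
```

```text
scene base 1064 ((542.8201293945312, -134.88685607910156), (131.1085205078125, 299.4684753417969), 7.650712966918945)
handle 203 [ 0.63137178 -0.30672486  0.15976411] [0.03053278 0.0731877  0.02457423]
[ 0.16186905 -0.98681223  0.6334078  -0.31183475] [0.14977519 0.16122934 0.16621782] [-0.34291027 -0.27215348]
core 340 [0.55362323 0.27376775 0.08827228] [ 0.8885444  -0.45879063  0.5562467   0.27197003] [0.08892443 0.09464072]
all ((560.76025390625, 267.0372009277344), (71.44593811035156, 204.62989807128906), 61.66017150878906)
chuck 214 [ 0.55681046 -0.19755255  0.13512829] [ 0.58202915 -0.18020226  0.16122167]
top base 1078 ((541.490478515625, -132.817626953125), (123.08968353271484, 299.4824523925781), 8.35027027130127)
handle 93 [ 0.62441017 -0.30288493  0.16046916] [0.03023653 0.07434568 0.01771265]
[ 0.02149448 -0.999769    0.62199086 -0.33480704] [0.15309512 0.16075742 0.16640801] [-0.34170648 -0.27014305]
core 246 [0.55284604 0.27190542 0.08758509] [ 0.89886785 -0.43821976  0.5708124   0.26384082] [0.08745945 0.0958627 ]
all ((562.0230102539062, 267.31451416015625), (69.44749450683594, 192.32815551757812), 60.90675735473633)
chuck 120 [ 0.54820366 -0.195356    0.14685184] [ 0.57661794 -0.17976837  0.16093561]
```

View pics/c1.png

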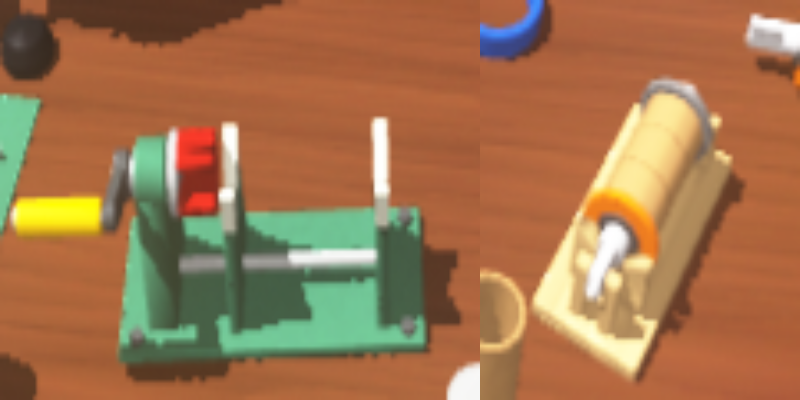

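The left crop shows the rewinder: chuck at (195,170), handle at (55,215), saddles at (230,175) and (380,170). The right crop shows the brown core in the rest, with the orange flange at (620,220) and the tang in its fork at (605,265). This is the real mandrel, so the choice stands. First I go to the handle.

```bash
python3 -m inch '-1 .045 .038 0 0 0 .146; -1 .045 .038 0 0 0 .146; -1 .045 .038 0 0 0 .146; -1 .045 .038 0 0 0 .146; -1 .045 .038 0 0 0 .146; -1 .045 .038 0 0 0 .146; -1 .045 .038 0 0 0 .146; -1 .007 0 0 0 0 .146'
python3 - <<'E'
from h import *
s,R=st()
im=env.get_image("wrist");P=cloud(im,R,s["eef_pos"]);cv2.imwrite("pics/w1.png",im["color"])
H=hsv(im);x,y,z=P[...,0],P[...,1],P[...,2]
ye=(H[...,0]>20)&(H[...,0]<35)&(H[...,1]>150)&(abs(x-.62)<.08)&(abs(y+.31)<.08)&(z>.1)
if ye.sum()>20:
    q=P[ye];print("handle",ye.sum(),q.mean(0),np.percentile(q,[2,98],axis=0),cv2.fitLine(q[:,:2].astype(np.float32),1,0,.01,.01).ravel())
for t in("crank_handle","chuck_slot","saddle_mid"): print(t,[(np.round(d["position"],3).tolist(),round(d["p"],2)) for d in env.tip_of("wrist",t)][:2])
E
```

```text
time_s: 2.2
eef_pos: [0.5424, -0.3879, 0.2232]
eef_rot: [2.207, 2.236, 0.01]
contact_force: [0.6, 0.8, 0.4]
width: 0.0869
finger_force: 0.0
2.2 pos [ 0.5424 -0.3879  0.2232] rot [2.207 2.236 0.01 ] F [0.6 0.8 0.4] w 0.0869 ff 0.0 q [ 0.83  0.48 -0.39  1.54  0.19  1.16  0.42]
tool y yaw deg 0.76 z [ 0.005  0.005 -1.   ]
handle 2486 [ 0.62079381 -0.30321332  0.16199978] [[ 0.61032512 -0.34187275  0.1519517 ]
 [ 0.63258774 -0.27205164  0.1642159 ]] [ 0.07240946 -0.997375    0.6218759  -0.3153817 ]
crank_handle [([0.623, -0.304, 0.153], 0.91)]
chuck_slot []
saddle_mid []
```

```bash
python3 -m inch '-1 .041 .0365 0 0 0 .063; -1 .041 .0365 0 0 0 .063; -1 0 0 -.02 0 0 0; -1 0 0 -.036 0 0 0; -1 0 0 -.036 0 0 0; 0 0 0 0 0 0 0; 1 0 0 0 0 0 0; 1 0 0 0 0 0 0'; python3 -c "from h import *;st()"
```

```text
time_s: 3.2
eef_pos: [0.6115, -0.3315, 0.1331]
eef_rot: [2.083, 2.346, 0.001]
contact_force: [0.9, -0.1, 0.4]
width: 0.0708
finger_force: 0.0
3.2 pos [ 0.6115 -0.3315  0.1331] rot [2.083e+00 2.346e+00 1.000e-03] F [ 0.9 -0.1  0.4] w 0.0708 ff 0.0 q [ 0.7   0.61 -0.4   1.55  0.26  1.03  0.35]
tool y yaw deg 6.8 z [ 0.003 -0.002 -1.   ]
```

```bash
python3 -m inch '-1 .006 .007 0 0 0 .01; -1 .006 .007 0 0 0 .01; 1 0 0 0 0 0 0; 1 0 0 0 0 0 0; 1 0 0 0 0 0 0; 1 0 0 0 0 0 0; 1 0 0 0 0 0 0; 1 0 0 0 0 0 0'; python3 -c "from h import *;st()"
```

```text
time_s: 4.0
eef_pos: [0.6225, -0.3162, 0.1305]
eef_rot: [-2.06, -2.372, 0.0]
contact_force: [-0.8, 0.4, -1.0]
width: 0.0465
finger_force: 0.0
4.0 pos [ 0.6225 -0.3162  0.1305] rot [-2.06  -2.372  0.   ] F [-0.8  0.4 -1. ] w 0.0465 ff 0.0 q [ 0.68  0.62 -0.4   1.54  0.27  1.03  0.34]
tool y yaw deg 8.06 z [-0.  0. -1.]
```

```bash
python3 -m inch '1 0 0 0 0 0 0; 1 0 0 0 0 0 0; 1 0 0 0 0 0 0; 1 0 0 0 0 0 0; 1 0 0 0 0 0 0; 1 0 0 0 0 0 0; 1 0 0 0 0 0 0; 1 0 0 0 0 0 0'; python3 -c "from h import *;st()"
```

```text
time_s: 4.8
eef_pos: [0.6271, -0.3155, 0.1322]
eef_rot: [2.053, 2.367, 0.009]
contact_force: [8.9, -0.9, -1.4]
width: 0.0229
finger_force: 30.0
4.8 pos [ 0.6271 -0.3155  0.1322] rot [2.053 2.367 0.009] F [ 8.9 -0.9 -1.4] w 0.0229 ff 30.0 q [ 0.67  0.62 -0.41  1.54  0.27  1.03  0.34]
tool y yaw deg 8.14 z [ 0.01  -0.001 -1.   ]
```

```bash
python3 -m inch '1 -.006 -.001 .011 0 0 0; 1 -.008 -.001 .0095 0 0 0; 1 -.010 -.0015 .008 0 0 0; 1 -.011 -.0015 .006 0 0 0; 1 -.012 -.002 .0035 0 0 0; 1 -.012 -.002 .001 0 0 0; 1 0 0 0 0 0 0; 1 0 0 0 0 0 0'; python3 - <<'E'
from h import *
s,R=st()
for c in("scene","top"):
    im=env.get_image(c)
    for t in("crank_handle","chuck_slot","saddle_mid"): print(c,t,[(np.round(d["position"],3).tolist(),round(d["p"],2)) for d in env.tip_of(c,t)][:2])
    if c=="scene": cv2.imwrite("pics/c2.png",cv2.resize(im["color"][150:250,130:290],(800,500),interpolation=2))
E
```

```text
time_s: 5.6
eef_pos: [0.5613, -0.3249, 0.17]
eef_rot: [-2.057, -2.369, 0.004]
contact_force: [-4.5, 1.8, 7.0]
width: 0.023
finger_force: 30.0
5.6 pos [ 0.5613 -0.3249  0.17  ] rot [-2.057 -2.369  0.004] F [-4.5  1.8  7. ] w 0.023 ff 30.0 q [ 0.76  0.51 -0.42  1.64  0.23  1.05  0.4 ]
tool y yaw deg 8.05 z [-0.005  0.001 -1.   ]
scene crank_handle [([0.56, -0.318, 0.188], 0.64)]
scene chuck_slot [([0.549, -0.202, 0.123], 0.73)]
scene saddle_mid [([0.536, -0.096, 0.128], 0.82)]
top crank_handle [([0.56, -0.315, 0.187], 0.7)]
top chuck_slot [([0.552, -0.198, 0.126], 0.74)]
top saddle_mid [([0.54, -0.099, 0.122], 0.82), ([0.553, 0.272, -0.002], 0.33)]
```

View pics/c2.png

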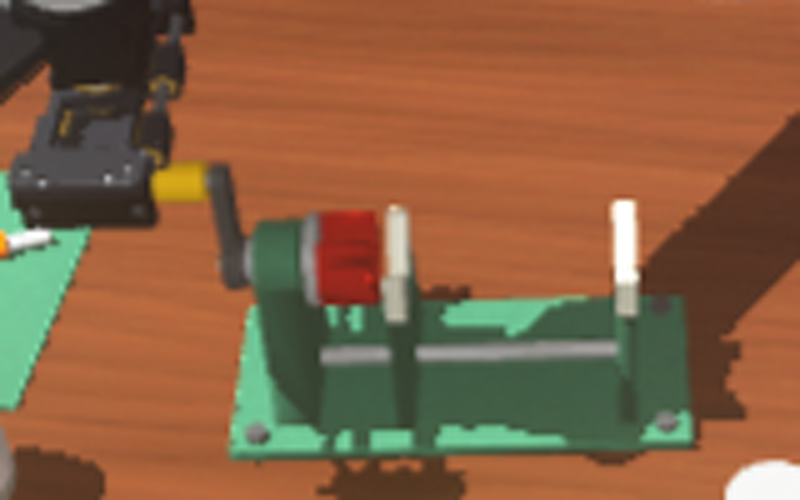

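The crop shows the crank nearly upright, with the handle at (180,182), the chuck at (348,258) and the slot roughly up. By measurement it leans about 0.1 rad past top, towards the robot, so I correct that and release.

```bash
python3 -m inch '1 .004 .0005 0 0 0 0; 1 .004 .0005 0 0 0 0; 1 0 0 0 0 0 0; 1 0 0 0 0 0 0; -1 0 0 0 0 0 0; -1 0 0 0 0 0 0; -1 0 0 0 0 0 0; -1 0 0 0 0 0 0'; python3 -c "from h import *;st()"; python3 -m inch '-1 0 0 .03 0 0 0; -1 0 .01 .04 0 0 0; -1 -.005 .04 .02 0 0 0; -1 -.01 .04 0 0 0 0; -1 -.01 .03 0 0 0 0; -1 0 0 0 0 0 0; -1 0 0 0 0 0 0; -1 0 0 0 0 0 0'
python3 - <<'E'
from h import *
for c in("wrist","top","scene"):
    s,R=st() if c=="wrist" else (0,0)
    im=env.get_image(c);H=hsv(im)
    P=cloud(im,R,s["eef_pos"]) if c=="wrist" else cloud(im)
    if c=="wrist": cv2.imwrite("pics/w2.png",im["color"]); np.savez("w2.npz",P=P,C=im["color"])
    x,y,z=P[...,0],P[...,1],P[...,2]
    ye=(H[...,0]>20)&(H[...,0]<35)&(H[...,1]>150)&(abs(x-.57)<.08)&(abs(y+.31)<.08)&(z>.1)
    if ye.sum()>20:
        q=P[ye];print(c,"handle",ye.sum(),np.percentile(q,[2,50,98],axis=0).round(4).tolist())
    for t in("crank_handle","chuck_slot","saddle_mid"): print(c,t,[(np.round(d["position"],3).tolist(),round(d["p"],2)) for d in env.tip_of(c,t)][:2])
E
```

```text
time_s: 6.8
eef_pos: [0.571, -0.3242, 0.1689]
eef_rot: [-2.059, -2.371, 0.001]
contact_force: [0.2, 0.3, -0.2]
width: 0.0477
finger_force: 0.0
6.8 pos [ 0.571  -0.3242  0.1689] rot [-2.059e+00 -2.371e+00  1.000e-03] F [ 0.2  0.3 -0.2] w 0.0477 ff 0.0 q [ 0.75  0.52 -0.42  1.62  0.24  1.05  0.4 ]
tool y yaw deg 8.06 z [-0.001  0.    -1.   ]
time_s: 7.6
eef_pos: [0.5466, -0.2056, 0.2593]
eef_rot: [2.062, 2.37, -0.001]
contact_force: [0.2, -0.6, 0.0]
width: 0.0869
finger_force: 0.0
7.6 pos [ 0.5466 -0.2056  0.2593] rot [ 2.062e+00  2.370e+00 -1.000e-03] F [ 0.2 -0.6  0. ] w 0.0869 ff 0.0 q [ 0.67  0.33 -0.49  1.69  0.17  1.16  0.27]
tool y yaw deg 7.97 z [-0.    -0.001 -1.   ]
wrist handle 150 [[0.5532, -0.3052, 0.193], [0.5619, -0.2833, 0.1959], [0.5787, -0.2766, 0.2006]]
wrist crank_handle [([0.568, -0.315, 0.188], 0.63)]
wrist chuck_slot [([0.553, -0.195, 0.128], 0.92)]
wrist saddle_mid [([0.536, -0.096, 0.123], 0.58), ([0.566, -0.312, 0.193], 0.22)]
top crank_handle []
top chuck_slot []
top saddle_mid [([0.54, -0.098, 0.127], 0.73)]
scene handle 191 [[0.5587, -0.3501, 0.1886], [0.5756, -0.3134, 0.2004], [0.5858, -0.2804, 0.2059]]
scene crank_handle [([0.569, -0.316, 0.188], 0.7)]
scene chuck_slot [([0.548, -0.201, 0.124], 0.72), ([0.743, 0.135, 0.001], 0.58)]
scene saddle_mid [([0.534, -0.096, 0.126], 0.82)]
```

View pics/w2.png

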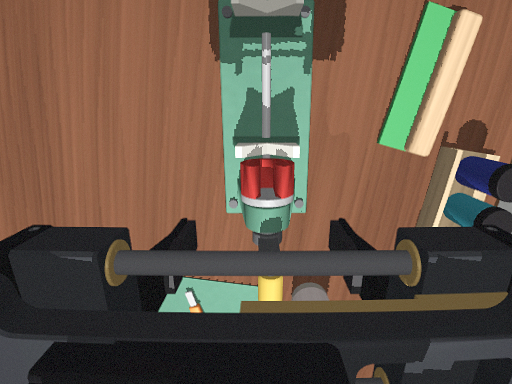

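The wrist view shows the slot mouth at (267,175), centred in line with the saddles, the rod (266,80) and the handle (270,290), so the chuck opens straight up. I'll check this numerically.

```bash
python3 - <<'E'
from h import *
d=np.load("w2.npz");P=d["P"];H=cv2.cvtColor(d["C"],cv2.COLOR_BGR2HSV)
red=((H[...,0]<6)|(H[...,0]>174))&(H[...,1]>150)
w=np.zeros(red.shape,bool);w[150:210,230:305]=1
q=P[red&w]
a=np.radians(8.1);e=np.array([np.cos(a),np.sin(a)]);f=np.array([-np.sin(a),np.cos(a)]);o=np.array([.537,-.0985])
u=(q[:,:2]-o)@e;v=(q[:,:2]-o)@f
print("v rng",np.percentile(v,[2,98]));
for lo in(-.118,-.11,-.102,-.094):
    m=(v>lo)&(v<lo+.008)
    uu=u[m];zz=q[m,2];t=zz>.142
    L=uu[t&(uu<0)];Rr=uu[t&(uu>0)]
    print(lo,m.sum(),"u rng",np.percentile(uu,[1,99]).round(4),"jaws",L.max() if len(L) else 0,Rr.min() if len(Rr) else 0,"ztop L/R",zz[uu<0].max(),zz[uu>0].max())
# base and white saddles
wh=(H[...,1]<50)&(H[...,2]>150)&(P[...,2]>.1)&(P[...,2]<.145)
for lo,hi in((130,162),(0,20)):
    w=np.zeros(red.shape,bool);w[lo:hi,215:320]=1
    r=P[wh&w]
    if len(r): print("saddle",np.percentile((r[:,:2]-o)@e,[1,50,99]).round(4),np.percentile((r[:,:2]-o)@f,[1,50,99]).round(4),r[:,2].max())
g=(H[...,0]>60)&(H[...,0]<95)&(H[...,1]>80)&(abs(P[...,2]-.012)<.006);w=np.zeros(red.shape,bool);w[:215,200:330]=1
print("base",cv2.minAreaRect(P[g&w][:,:2].astype(np.float32)*1000), np.percentile((P[g&w][:,:2]-o)@e,[.5,99.5]))
E
```

```text
v rng [-0.11617997 -0.08408633]
-0.118 321 u rng [-0.0294  0.0281] jaws -0.008363888801751046 0.007737321277598322 ztop L/R 0.1528642328884005 0.15137704076317426
-0.11 375 u rng [-0.0291  0.0279] jaws -0.008296542686250635 0.007681925252032474 ztop L/R 0.15216208647624432 0.15112776377970183
-0.102 387 u rng [-0.0289  0.0274] jaws -0.008254679804310532 0.008559746250856178 ztop L/R 0.15259714040946193 0.15100976416758302
-0.094 381 u rng [-0.0286  0.027 ] jaws -0.00823270891156881 0.008460953537498326 ztop L/R 0.15272752218216193 0.1511882656080279
saddle [-0.0346 -0.0004  0.033 ] [-0.077  -0.0705 -0.0651] 0.1370896105212338
saddle [-0.0335 -0.0005  0.0317] [0.0694 0.0726 0.0797] 0.13659871572747576
base ((541.068603515625, -132.65684509277344), (128.5157928466797, 300.11822509765625), 8.091506004333496) [-0.06450239  0.06280507]
```

```bash
python3 -m inch '-1 0 .045 0 0 0 .1; -1 0 .045 0 0 0 .1; -1 0 .045 0 0 0 .1; -1 0 .045 0 0 0 .1; -1 0 .045 0 0 0 .12; -1 0 .045 0 0 0 .12; -1 0 .045 0 0 0 .12; -1 0 .045 0 0 0 .12';  python3 - <<'E'
from h import *
s,R=st()
s,R=st()
im=env.get_image("wrist");P=cloud(im,R,s["eef_pos"])
cv2.imwrite("pics/w3.png",im["color"]);np.savez("w3.npz",P=P,C=im["color"])
for t in("mandrel_mid","mandrel_tang"): print(t,[(np.round(d["position"],3).tolist(),round(d["p"],2)) for d in env.tip_of("wrist",t)][:3])
x,y,z=P[...,0],P[...,1],P[...,2]
m=(np.hypot(x-.555,y-.274)<.048)&(z>.078)
q=P[m];print("core",m.sum(),q.mean(0),cv2.fitLine(q[:,:2].astype(np.float32),1,0,.01,.01).ravel(),np.percentile(q[:,2],[50,99]))
H=hsv(im);o=(H[...,0]>5)&(H[...,0]<17)&(H[...,1]>190)&(z>.07)&(np.hypot(x-.6,y-.25)<.06)
print("orange",o.sum(),P[o].mean(0) if o.any() else 0)
E
```

```text
time_s: 9.0
eef_pos: [0.5465, 0.1576, 0.2599]
eef_rot: [0.846, 3.025, 0.0]
contact_force: [0.9, -0.2, -1.0]
width: 0.087
finger_force: 0.0
9.0 pos [0.5465 0.1576 0.2599] rot [0.846 3.025 0.   ] F [ 0.9 -0.2 -1. ] w 0.087 ff 0.0 q [ 0.26  0.36 -0.79  1.71  0.28  1.18  0.42]
tool y yaw deg 58.76 z [ 0.001 -0.    -1.   ]
9.0 pos [0.5465 0.1576 0.2599] rot [0.846 3.025 0.   ] F [ 0.9 -0.2 -1. ] w 0.087 ff 0.0 q [ 0.26  0.36 -0.79  1.71  0.28  1.18  0.42]
tool y yaw deg 58.76 z [ 0.001 -0.    -1.   ]
mandrel_mid [([0.554, 0.27, 0.062], 0.75)]
mandrel_tang [([0.64, 0.231, 0.061], 0.63)]
core 6822 [0.55330515 0.24968024 0.24379092] [ 0.32239375 -0.9466057   0.5517708   0.24165533] [0.34129615 0.36534401]
orange 1 [0.59632613 0.24311609 0.09135587]
```

```bash
python3 - <<'E'
from h import *
d=np.load("w3.npz");P=d["P"];C=d["C"]
x,y,z=P[...,0],P[...,1],P[...,2]
a=np.array([.885,-.466]);n=np.array([.466,.885]);c=np.array([.5545,.273])
s=(P[...,:2]-c)@a;t=(P[...,:2]-c)@n
m=(abs(s)<.048)&(abs(t)<.035)&(z>.07)&(z<.1)
q=P[m];print("core",m.sum(),np.percentile(q[:,2],[50,99]))
for lo in np.arange(-.05,.05,.02):
    k=m&(s>=lo)&(s<lo+.02)
    if k.sum()<30: print(lo,k.sum());continue
    A=np.c_[2*t[k],2*z[k],np.ones(k.sum())];b=t[k]**2+z[k]**2
    r=np.linalg.lstsq(A,b,rcond=None)[0];print(round(lo+.01,3),k.sum(),"t,z,r",r[:2].round(4),round(np.sqrt(r[2]+r[0]**2+r[1]**2),4),"tmean rng",np.percentile(t[k],[1,99]).round(4))
k=(abs(s)<.075)&(abs(t)<.04)&(z>.0915)&(z<.1); print("flange s",np.percentile(s[k],[1,10,25,50,75,90,99]).round(4) if k.any() else 0,k.sum())
E
python3 - <<'E'
import cv2;im=cv2.imread("pics/w3.png");cv2.imwrite("pics/w3c.png",im)
E
```

```text
core 3265 [0.08686469 0.09107927]
-0.04 666 t,z,r [0.0009 0.0632] 0.0271 tmean rng [-0.0249  0.0259]
-0.02 713 t,z,r [0.0011 0.0629] 0.0271 tmean rng [-0.0251  0.0249]
-0.0 672 t,z,r [0.001  0.0629] 0.027 tmean rng [-0.0252  0.0241]
0.02 654 t,z,r [0.001  0.0629] 0.0271 tmean rng [-0.0251  0.0254]
0.04 560 t,z,r [0.0011 0.063 ] 0.027 tmean rng [-0.0251  0.0238]
flange s [-0.0655 -0.0641 -0.0619 -0.0581  0.0537  0.0564  0.0582] 418
```

View pics/w3.png

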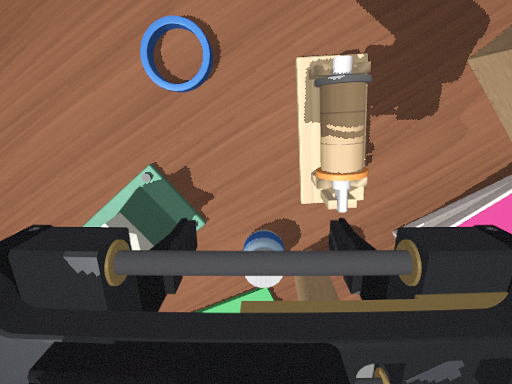

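The wrist view shows the mandrel in the rest: core at (343,125), orange flange at (341,175), tang at (342,197), grey flange at (343,78). Nothing stands beside it where the fingers go down.

```bash
python3 -m inch '-1 .003 .045 0 0 0 .03; -1 .003 .045 0 0 0 .03; -1 0 .028 0 0 0 0; -1 0 0 -.03 0 0 0; -1 0 0 -.04 0 0 0; -1 0 0 0 0 0 0; -1 0 0 0 0 0 0; -1 0 0 0 0 0 0';  python3 -c "from h import *;st()"
```

```text
time_s: 9.95
eef_pos: [0.554, 0.2742, 0.1917]
eef_rot: [0.763, 3.045, 0.004]
contact_force: [0.5, 0.8, -0.1]
width: 0.0871
finger_force: 0.0
9.95 pos [0.554  0.2742 0.1917] rot [0.763 3.045 0.004] F [ 0.5  0.8 -0.1] w 0.0871 ff 0.0 q [ 0.02  0.51 -0.77  1.68  0.4   1.11  0.22]
tool y yaw deg 61.85 z [ 0.003  0.002 -1.   ]
```

```bash
python3 -m inch '-1 -.0015 .001 -.03 0 0 .006; -1 0 0 -.045 0 0 0; -1 0 0 -.045 0 0 0; -1 0 0 -.028 0 0 0; -1 0 0 0 0 0 0; -1 0 0 0 0 0 0; 1 0 0 0 0 0 0; 1 0 0 0 0 0 0';  python3 -c "from h import *;st()"; python3 -m inch '1 0 0 0 0 0 0; 1 0 0 0 0 0 0; 1 0 0 0 0 0 0; 1 0 0 0 0 0 0; 1 0 0 0 0 0 0; 1 0 0 0 0 0 0; 1 0 0 0 0 0 0; 1 0 0 0 0 0 0';  python3 -c "from h import *;st()"
```

```text
time_s: 10.75
eef_pos: [0.5526, 0.2759, 0.0441]
eef_rot: [0.752, 3.047, 0.005]
contact_force: [0.5, 0.3, 0.8]
width: 0.0781
finger_force: 0.0
10.75 pos [0.5526 0.2759 0.0441] rot [0.752 3.047 0.005] F [0.5 0.3 0.8] w 0.0781 ff 0.0 q [-0.05  0.68 -0.67  1.8   0.54  0.85  0.1 ]
tool y yaw deg 62.26 z [ 0.004  0.002 -1.   ]
time_s: 11.55
eef_pos: [0.5514, 0.2752, 0.042]
eef_rot: [0.752, 3.05, 0.001]
contact_force: [-0.2, 0.6, 5.2]
width: 0.0551
finger_force: 30.0
11.55 pos [0.5514 0.2752 0.042 ] rot [7.52e-01 3.05e+00 1.00e-03] F [-0.2  0.6  5.2] w 0.0551 ff 30.0 q [-0.06  0.68 -0.67  1.8   0.54  0.85  0.1 ]
tool y yaw deg 62.28 z [ 0.001  0.    -1.   ]
```

```bash
python3 -m inch '1 0 0 .008 0 0 0; 1 0 0 .015 0 0 0; 1 0 0 .025 0 0 0; 1 0 0 .035 0 0 0; 1 0 0 .035 0 0 0; 1 0 0 .03 0 0 0; 1 0 0 .017 0 0 0; 1 0 0 0 0 0 0'; python3 - <<'E'
from h import *
s,R=st()
for c in("scene","top","wrist"):
    env.get_image(c)
    for t in("mandrel_mid","mandrel_tang"): print(c,t,[(np.round(d["position"],3).tolist(),round(d["p"],2)) for d in env.tip_of(c,t)][:3])
E
```

```text
time_s: 12.35
eef_pos: [0.5518, 0.2759, 0.2097]
eef_rot: [0.752, 3.047, 0.005]
contact_force: [0.7, 0.3, -4.7]
width: 0.0556
finger_force: 30.0
12.35 pos [0.5518 0.2759 0.2097] rot [0.752 3.047 0.005] F [ 0.7  0.3 -4.7] w 0.0556 ff 30.0 q [ 0.03  0.5  -0.78  1.66  0.38  1.14  0.23]
tool y yaw deg 62.28 z [ 0.004  0.002 -1.   ]
scene mandrel_mid [([0.553, 0.274, 0.231], 0.9), ([0.394, 0.494, 0.038], 0.68), ([0.673, 0.086, -0.003], 0.41)]
scene mandrel_tang [([0.376, 0.398, 0.034], 0.92), ([0.121, 0.275, 0.037], 0.38)]
top mandrel_mid [([0.391, 0.495, 0.038], 0.76), ([0.207, 0.313, 0.037], 0.56), ([0.552, 0.273, 0.225], 0.48)]
top mandrel_tang [([0.635, 0.23, 0.222], 0.76), ([0.122, 0.273, 0.041], 0.67), ([0.381, 0.4, 0.032], 0.58)]
wrist mandrel_mid []
wrist mandrel_tang [([0.674, 0.081, 0.002], 0.67)]
```

```bash
python3 -m inch '1 -.001 -.015 0 0 0 -.04; 1 -.001 -.025 0 0 0 -.06; 1 -.001 -.035 0 0 0 -.08; 1 -.001 -.035 0 0 0 -.09; 1 -.001 -.035 0 0 0 -.09; 1 -.001 -.035 0 0 0 -.09; 1 -.001 -.035 0 0 0 -.09; 1 -.001 -.035 0 0 0 -.09';python3 -m inch '1 -.002 -.035 0 0 0 -.09; 1 -.002 -.035 0 0 0 -.09; 1 -.002 -.025 0 0 0 -.07; 1 -.002 -.015 0 0 0 -.04; 1 0 -.01 0 0 0 -.02; 1 0 0 0 0 0 0; 1 0 0 0 0 0 0; 1 0 0 0 0 0 0'; python3 - <<'E'
from h import *
s,R=st()
for c in("scene","top","wrist"):
    im=env.get_image(c)
    if c=="wrist": 
        P=cloud(im,R,s["eef_pos"]);np.savez("w4.npz",P=P,C=im["color"]);cv2.imwrite("pics/w4.png",im["color"])
    for t in("mandrel_mid","mandrel_tang","chuck_slot","saddle_mid"): print(c,t,[(np.round(d["position"],3).tolist(),round(d["p"],2)) for d in env.tip_of(c,t)][:3])
E
```

```text
time_s: 13.6
eef_pos: [0.5424, 0.0224, 0.2067]
eef_rot: [1.668, 2.662, -0.001]
contact_force: [0.9, -0.2, -4.5]
width: 0.0552
finger_force: 30.0
time_s: 14.4
eef_pos: [0.5354, -0.093, 0.2066]
eef_rot: [-2.048, -2.382, -0.002]
contact_force: [-0.7, -0.7, -4.3]
width: 0.0553
finger_force: 30.0
14.4 pos [ 0.5354 -0.093   0.2066] rot [-2.048e+00 -2.382e+00 -2.000e-03] F [-0.7 -0.7 -4.3] w 0.0553 ff 30.0 q [ 0.53  0.32 -0.53  1.84  0.18  1.03  0.07]
tool y yaw deg 8.61 z [ 0.     0.001 -1.   ]
scene mandrel_mid [([0.538, -0.095, 0.229], 0.89), ([0.215, 0.307, 0.036], 0.85), ([0.392, 0.495, 0.034], 0.75)]
scene mandrel_tang [([0.547, -0.191, 0.226], 0.79), ([0.376, 0.4, 0.032], 0.78), ([0.12, 0.274, 0.036], 0.62)]
scene chuck_slot [([0.547, -0.199, 0.121], 0.94), ([0.549, -0.185, 0.226], 0.61)]
scene saddle_mid [([0.536, -0.096, 0.127], 0.68), ([0.663, -0.443, 0.002], 0.62)]
top mandrel_mid [([0.535, -0.093, 0.225], 0.78), ([0.391, 0.499, 0.036], 0.56), ([0.208, 0.312, 0.036], 0.56)]
top mandrel_tang [([0.38, 0.403, 0.032], 0.84), ([0.122, 0.274, 0.038], 0.77), ([0.536, -0.099, 0.002], 0.53)]
top chuck_slot [([0.551, -0.196, 0.125], 0.56)]
top saddle_mid [([0.538, -0.097, 0.122], 0.81), ([0.78, -0.06, -0.002], 0.52), ([0.489, -0.554, 0.001], 0.43)]
wrist mandrel_mid []
wrist mandrel_tang []
wrist chuck_slot [([0.745, 0.133, -0.003], 0.45)]
wrist saddle_mid []
```

View pics/w4.png

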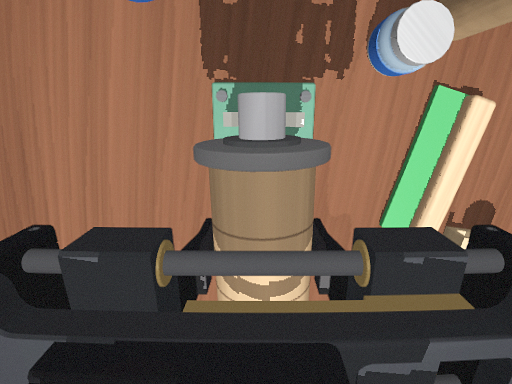

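The wrist view shows the core held, with the grey flange at (262,150) and its journal at (262,115). The far saddle is just below, at (235..300,118).

```bash
python3 - <<'E'
from h import *
d=np.load("w4.npz");P=d["P"];H=cv2.cvtColor(d["C"],cv2.COLOR_BGR2HSV)
a=np.radians(8.1);e=np.array([np.cos(a),np.sin(a)]);f=np.array([-np.sin(a),np.cos(a)]);o=np.array([.5365,-.098])
u=(P[...,:2]-o)@e;v=(P[...,:2]-o)@f;z=P[...,2]
def w(r0,r1,c0,c1):
    m=np.zeros(z.shape,bool);m[r0:r1,c0:c1]=1;return m
fl=w(130,170,190,335)&(z>.2)&(z<.28);print("flange v",np.percentile(v[fl],[1,5,50,95,99]).round(4),"u",np.percentile(u[fl],[1,99]).round(4))
top=fl&(z>z[fl].max()-.006);print(" top v",np.percentile(v[top],[1,50,99]).round(4),z[top].max(),u[top].mean())
j=w(90,138,236,288)&(z>.2)&(z<.27);print("journal v",np.percentile(v[j],[1,99]).round(4),"u",np.percentile(u[j],[1,50,99]).round(4),"ztop",np.percentile(z[j],98))
for lo in(.066,.074):
    k=j&(v>lo)&(v<lo+.008);print(" j u mid",lo,np.percentile(u[k],[2,98]).mean().round(4))
c=w(175,225,200,325)&(z>.2)&(z<.28)
for lo in(.02,.03,.04):
    k=c&(v>lo)&(v<lo+.01)
    if k.sum()>50:
        A=np.c_[2*u[k],2*z[k],np.ones(k.sum())];r=np.linalg.lstsq(A,u[k]**2+z[k]**2,rcond=None)[0];print(" core",lo,r[:2].round(4))
s=w(105,130,215,312)&(z>.11)&(z<.15)&(H[...,1]<60)&(H[...,2]>120);print("saddle",s.sum(),np.percentile(v[s],[2,50,98]).round(4),np.percentile(u[s],[2,98]).round(4),z[s].max())
E
```

```text
flange v [0.0588 0.0599 0.0661 0.0716 0.0734] u [-0.0332  0.0303]
 top v [0.0593 0.0633 0.0667] 0.2637915990542687 -0.0013314147266975606
journal v [0.0701 0.0908] u [-0.0134 -0.0014  0.0103] ztop 0.23996520468388044
 j u mid 0.066 -0.0015
 j u mid 0.074 -0.0016
 core 0.02 [-0.0008  0.2267]
 core 0.03 [-0.0009  0.227 ]
 core 0.04 [-0.0011  0.2273]
saddle 504 [0.0705 0.0766 0.0824] [-0.034   0.0333] 0.13699817388362762
```

```bash
python3 -m inch '1 .0015 -.003 0 0 0 -.009; 1 0 0 -.015 0 0 0; 1 0 0 -.015 0 0 0; 1 0 0 -.015 0 0 0; 1 0 0 -.015 0 0 0; 1 0 0 -.012 0 0 0; 1 0 0 -.008 0 0 0; 1 0 0 0 0 0 0'; python3 - <<'E'
from h import *
s,R=st()
for c in("scene","top"):
    im=env.get_image(c)
    if c=="scene": a=cv2.resize(im["color"][160:250,170:280],(660,540),interpolation=2);cv2.imwrite("pics/c5.png",a)
    for t in("mandrel_mid","mandrel_tang"): print(c,t,[(np.round(d["position"],3).tolist(),round(d["p"],2)) for d in env.tip_of(c,t)][:3])
E
```

```text
time_s: 15.95
eef_pos: [0.536, -0.098, 0.1255]
eef_rot: [-2.062, -2.368, 0.002]
contact_force: [-1.2, 0.4, -4.2]
width: 0.0552
finger_force: 30.0
15.95 pos [ 0.536  -0.098   0.1255] rot [-2.062e+00 -2.368e+00  2.000e-03] F [-1.2  0.4 -4.2] w 0.0552 ff 30.0 q [ 0.5   0.41 -0.5   1.92  0.25  0.87  0.01]
tool y yaw deg 7.9 z [-0.002  0.    -1.   ]
scene mandrel_mid [([0.214, 0.309, 0.036], 0.97), ([0.539, -0.099, 0.148], 0.73), ([0.394, 0.495, 0.034], 0.59)]
scene mandrel_tang [([0.546, -0.193, 0.148], 0.95), ([0.377, 0.398, 0.032], 0.95), ([0.119, 0.273, 0.035], 0.95)]
top mandrel_mid [([0.208, 0.314, 0.035], 0.9), ([0.391, 0.498, 0.039], 0.67), ([0.539, -0.101, 0.147], 0.49)]
top mandrel_tang [([0.382, 0.401, 0.031], 0.94), ([0.122, 0.27, 0.038], 0.83), ([0.553, -0.196, 0.143], 0.61)]
```

View pics/c5.png

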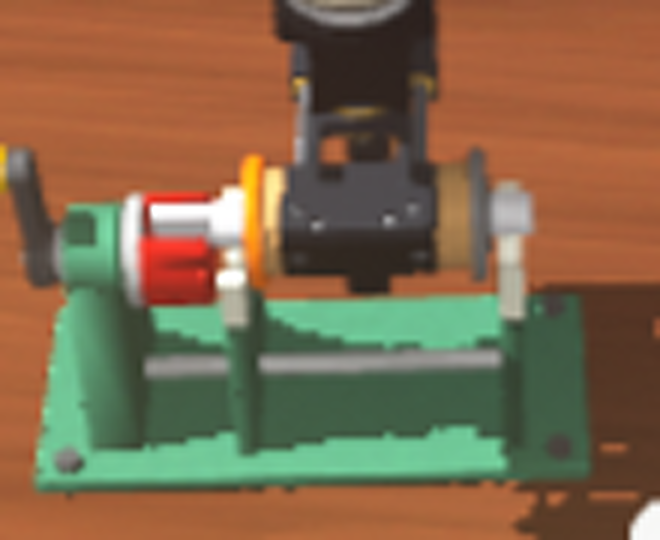

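The crop shows the tang (185,215) over the slot and both journals over the saddles. The orange flange (252,220) nearly touches the near saddle, while the grey flange (480,215) has about 6 mm to the far one, so I shift 2.5 mm along +y and then lower.

```bash
python3 -m inch '1 0 .0025 0 0 0 .002; 1 0 0 0 0 0 0; 1 0 0 -.005 0 0 0; 1 0 0 -.005 0 0 0; 1 0 0 -.004 0 0 0; 1 0 0 -.003 0 0 0; 1 0 0 0 0 0 0; 1 0 0 0 0 0 0'; python3 -c "from h import *;st()"
```

```text
time_s: 17.05
eef_pos: [0.5367, -0.0955, 0.1095]
eef_rot: [-2.061, -2.371, -0.0]
contact_force: [0.0, -0.4, -3.9]
width: 0.0549
finger_force: 30.0
17.05 pos [ 0.5367 -0.0955  0.1095] rot [-2.061 -2.371 -0.   ] F [ 0.  -0.4 -3.9] w 0.0549 ff 30.0 q [ 0.48  0.44 -0.49  1.93  0.27  0.84 -0.01]
tool y yaw deg 8.02 z [-0.  0. -1.]
```

```bash
python3 -m inch '1 0 0 -.0015 0 0 0; 1 0 0 -.0015 0 0 0; 1 0 0 -.001 0 0 0; 1 0 0 0 0 0 0; 1 0 0 0 0 0 0; 1 0 0 0 0 0 0; 1 0 0 0 0 0 0; 1 0 0 0 0 0 0'; python3 -c "from h import *;st()"
```

```text
time_s: 17.85
eef_pos: [0.5367, -0.0955, 0.1059]
eef_rot: [2.061, 2.371, 0.0]
contact_force: [-3.3, -1.2, 2.6]
width: 0.0555
finger_force: 30.0
17.85 pos [ 0.5367 -0.0955  0.1059] rot [2.061 2.371 0.   ] F [-3.3 -1.2  2.6] w 0.0555 ff 30.0 q [ 0.48  0.44 -0.49  1.94  0.27  0.83 -0.01]
tool y yaw deg 8.02 z [ 0. -0. -1.]
```

```bash
python3 -m inch '1 -.0005 0 -.001 0 0 0; 1 0 0 0 0 0 0; 1 0 0 0 0 0 0; 0.3 0 0 0 0 0 0; -1 0 0 0 0 0 0; -1 0 0 0 0 0 0; -1 0 0 0 0 0 0; -1 0 0 0 0 0 0'; python3 -c "from h import *;st()"
```

```text
time_s: 18.65
eef_pos: [0.5364, -0.0955, 0.1044]
eef_rot: [2.061, 2.371, 0.001]
contact_force: [-0.6, 0.5, -0.4]
width: 0.0792
finger_force: 0.0
18.65 pos [ 0.5364 -0.0955  0.1044] rot [2.061e+00 2.371e+00 1.000e-03] F [-0.6  0.5 -0.4] w 0.0792 ff 0.0 q [ 0.48  0.44 -0.49  1.94  0.28  0.83 -0.01]
tool y yaw deg 8.02 z [ 0.  0. -1.]
```

```bash
python3 -m inch '-1 0 0 0 0 0 0; -1 0 0 .02 0 0 0; -1 0 0 .04 0 0 0; -1 0 0 .045 0 0 0; -1 0 0 .04 0 0 0; -1 0 0 .02 0 0 0; -1 0 0 0 0 0 0; -1 0 0 0 0 0 0'; python3 - <<'E'
from h import *
s,R=st()
for c in("scene","top","wrist"):
    im=env.get_image(c)
    if c=="scene": a=cv2.resize(im["color"][160:250,150:280],(780,540),interpolation=2);cv2.imwrite("pics/c6.png",a)
    for t in("mandrel_mid","mandrel_tang","crank_handle"): print(c,t,[(np.round(d["position"],3).tolist(),round(d["p"],2)) for d in env.tip_of(c,t) if d["position"][1]<.1][:2])
E
```

```text
time_s: 19.45
eef_pos: [0.5358, -0.0955, 0.2691]
eef_rot: [-2.061, -2.371, 0.001]
contact_force: [0.6, 0.7, -0.9]
width: 0.0872
finger_force: 0.0
19.45 pos [ 0.5358 -0.0955  0.2691] rot [-2.061e+00 -2.371e+00  1.000e-03] F [ 0.6  0.7 -0.9] w 0.0872 ff 0.0 q [ 0.54  0.26 -0.54  1.76  0.15  1.16  0.1 ]
tool y yaw deg 8.02 z [-0. -0. -1.]
scene mandrel_mid [([0.538, -0.098, 0.127], 0.71), ([0.486, -0.551, 0.007], 0.22)]
scene mandrel_tang [([0.549, -0.191, 0.125], 0.6), ([0.671, 0.082, -0.0], 0.52)]
scene crank_handle [([0.57, -0.315, 0.19], 0.59)]
top mandrel_mid [([0.536, -0.096, 0.125], 0.51)]
top mandrel_tang []
top crank_handle [([0.567, -0.316, 0.189], 0.59)]
wrist mandrel_mid [([0.537, -0.1, 0.124], 0.79)]
wrist mandrel_tang [([0.547, -0.193, 0.125], 0.89)]
wrist crank_handle []
```

View pics/c6.png

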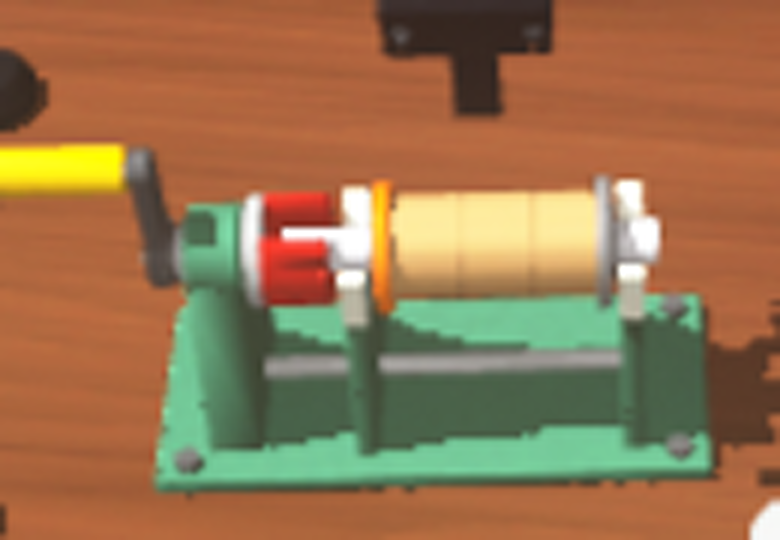

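The crop shows the mandrel seated: both journals in the saddles at (355,240) and (640,240), the tang down in the slot at (310,235), and the handle upright at (60,168). Now back to the handle.

```bash
python3 -m inch '-1 .006 -.04 0 0 0 0; -1 .006 -.045 0 0 0 0; -1 .006 -.045 0 0 0 0; -1 .006 -.045 0 0 0 0; -1 .005 -.035 0 0 0 0; -1 .003 -.0175 0 0 0 0; -1 0 0 0 0 0 0; -1 0 0 0 0 0 0'; python3 -c "from h import *;st()"
```

```text
time_s: 20.85
eef_pos: [0.5685, -0.3207, 0.2694]
eef_rot: [-2.057, -2.373, -0.002]
contact_force: [-0.7, 0.2, -0.7]
width: 0.0871
finger_force: 0.0
20.85 pos [ 0.5685 -0.3207  0.2694] rot [-2.057e+00 -2.373e+00 -2.000e-03] F [-0.7  0.2 -0.7] w 0.0871 ff 0.0 q [ 0.76  0.43 -0.43  1.51  0.19  1.24  0.44]
tool y yaw deg 8.14 z [-0.     0.002 -1.   ]
```

```bash
python3 -m inch '-1 0 -.002 -.03 0 0 0; -1 0 0 -.04 0 0 0; -1 0 0 -.028 0 0 0; -1 0 0 0 0 0 0; 1 0 0 0 0 0 0; 1 0 0 0 0 0 0; 1 0 0 0 0 0 0; 1 0 0 0 0 0 0'; python3 -m inch '1 0 0 0 0 0 0; 1 0 0 0 0 0 0; 1 0 0 0 0 0 0; 1 0 0 0 0 0 0; 1 0 0 0 0 0 0; 1 0 0 0 0 0 0; 1 0 0 0 0 0 0; 1 0 0 0 0 0 0'; python3 -c "from h import *;st()"
```

```text
time_s: 21.65
eef_pos: [0.5689, -0.3251, 0.1732]
eef_rot: [2.059, 2.37, 0.001]
contact_force: [-0.5, 0.4, -0.1]
width: 0.0627
finger_force: 0.0
time_s: 22.45
eef_pos: [0.5688, -0.3249, 0.1718]
eef_rot: [2.06, 2.371, 0.001]
contact_force: [3.4, -0.8, -0.8]
width: 0.0231
finger_force: 30.0
22.45 pos [ 0.5688 -0.3249  0.1718] rot [2.060e+00 2.371e+00 1.000e-03] F [ 3.4 -0.8 -0.8] w 0.0231 ff 30.0 q [ 0.75  0.51 -0.42  1.62  0.23  1.05  0.4 ]
tool y yaw deg 8.04 z [ 0.001 -0.    -1.   ]
```

```bash
python3 -m inch '1 -.0085 -.0012 -.0006 0 0 0; 1 -.0082 -.0012 -.0016 0 0 0; 1 -.008 -.0011 -.0027 0 0 0; 1 -.0075 -.0011 -.0038 0 0 0; 1 -.007 -.001 -.0047 0 0 0; 1 -.0063 -.0009 -.0056 0 0 0; 1 0 0 0 0 0 0; 1 0 0 0 0 0 0'; python3 -c "from h import *;st()"
```

```text
time_s: 23.25
eef_pos: [0.5219, -0.3316, 0.1517]
eef_rot: [-2.061, -2.371, -0.0]
contact_force: [4.3, -1.3, -4.3]
width: 0.0232
finger_force: 30.0
23.25 pos [ 0.5219 -0.3316  0.1517] rot [-2.061 -2.371 -0.   ] F [ 4.3 -1.3 -4.3] w 0.0232 ff 30.0 q [ 0.8   0.48 -0.42  1.73  0.23  0.98  0.44]
tool y yaw deg 8.0 z [-0.  0. -1.]
```

```bash
python3 -m inch '1 -.0055 -.0008 -.0064 0 0 0; 1 -.0046 -.0007 -.0071 0 0 0; 1 -.0037 -.0005 -.0076 0 0 0; 1 -.0026 -.0004 -.0081 0 0 0; 1 -.0016 -.0002 -.0083 0 0 0; 1 -.0006 0 -.0085 0 0 0; 1 0 0 0 0 0 0; 1 0 0 0 0 0 0'; python3 - <<'E'
from h import *
s,R=st()
for c in("scene","top"):
    im=env.get_image(c)
    for t in("mandrel_mid","mandrel_tang","crank_handle"): print(c,t,[(np.round(d["position"],3).tolist(),round(d["p"],2)) for d in env.tip_of(c,t) if d["position"][1]<.1][:2])
E
```

```text
time_s: 24.05
eef_pos: [0.5041, -0.3342, 0.1051]
eef_rot: [2.06, 2.372, 0.001]
contact_force: [7.4, -1.0, -4.4]
width: 0.023
finger_force: 30.0
24.05 pos [ 0.5041 -0.3342  0.1051] rot [2.060e+00 2.372e+00 1.000e-03] F [ 7.4 -1.  -4.4] w 0.023 ff 30.0 q [ 0.81  0.51 -0.4   1.8   0.25  0.88  0.44]
tool y yaw deg 8.03 z [ 0.  0. -1.]
scene mandrel_mid [([0.535, -0.095, 0.125], 0.77)]
scene mandrel_tang [([0.548, -0.191, 0.124], 0.69)]
scene crank_handle [([0.503, -0.324, 0.123], 0.86)]
top mandrel_mid [([0.536, -0.099, 0.121], 0.63), ([0.671, 0.083, 0.004], 0.33)]
top mandrel_tang [([0.549, -0.194, 0.121], 0.72)]
top crank_handle [([0.501, -0.322, 0.118], 0.54)]
```

```bash
python3 -m inch '1 .003 0 .001 0 0 0; 1 0 0 0 0 0 0; -1 0 0 0 0 0 0; -1 0 0 0 0 0 0; -1 0 0 0 0 0 0; -1 0 0 0 0 0 0; -1 0 0 0 0 0 0; -1 0 0 0 0 0 0'; python3 -m inch '-1 0 0 .02 0 0 0; -1 0 0 .04 0 0 0; -1 0 0 .04 0 0 0; -1 -.02 0 .03 0 0 0; -1 -.03 0 0 0 0 0; -1 0 0 0 0 0 0; -1 0 0 0 0 0 0; -1 0 0 0 0 0 0'; python3 - <<'E'
from h import *
s,R=st()
for c in("scene","top"):
    im=env.get_image(c);P=cloud(im);H=hsv(im);x,y,z=[P[...,i] for i in range(3)]
    if c=="scene": a=cv2.resize(im["color"][160:250,150:280],(780,540),interpolation=2);cv2.imwrite("pics/c7.png",a)
    ye=(H[...,0]>20)&(H[...,0]<35)&(H[...,1]>150)&(abs(x-.5)<.06)&(abs(y+.32)<.06)&(z>.08)
    if ye.sum()>20: print(c,"handle top",np.percentile(P[ye],[2,50,98],axis=0).round(4).tolist())
    for t in("mandrel_mid","mandrel_tang","crank_handle"): print(c,t,[(np.round(d["position"],3).tolist(),round(d["p"],2)) for d in env.tip_of(c,t) if d["position"][1]<.1][:2])
E
```

```text
time_s: 25.25
eef_pos: [0.507, -0.3341, 0.1077]
eef_rot: [2.06, 2.371, 0.0]
contact_force: [-0.3, -0.1, -0.7]
width: 0.0633
finger_force: 0.0
time_s: 26.05
eef_pos: [0.4576, -0.3337, 0.2373]
eef_rot: [-2.06, -2.372, -0.001]
contact_force: [-0.4, 0.5, -0.2]
width: 0.0875
finger_force: 0.0
26.05 pos [ 0.4576 -0.3337  0.2373] rot [-2.060e+00 -2.372e+00 -1.000e-03] F [-0.4  0.5 -0.2] w 0.0875 ff 0.0 q [ 0.91  0.31 -0.44  1.76  0.15  1.1   0.56]
tool y yaw deg 8.06 z [ 0.     0.001 -1.   ]
scene handle top [[0.4906, -0.3602, 0.1193], [0.509, -0.3246, 0.1341], [0.5198, -0.2902, 0.1406]]
scene mandrel_mid [([0.539, -0.1, 0.127], 0.84)]
scene mandrel_tang [([0.546, -0.192, 0.124], 0.58)]
scene crank_handle [([0.508, -0.324, 0.125], 0.88)]
top handle top [[0.49, -0.3421, 0.1265], [0.5008, -0.3124, 0.1345], [0.513, -0.2894, 0.3263]]
top mandrel_mid [([0.539, -0.098, 0.121], 0.66), ([0.552, -0.198, 0.122], 0.61)]
top mandrel_tang [([0.545, -0.196, 0.121], 0.81)]
top crank_handle [([0.5, -0.323, 0.122], 0.76)]
```

View pics/c7.png

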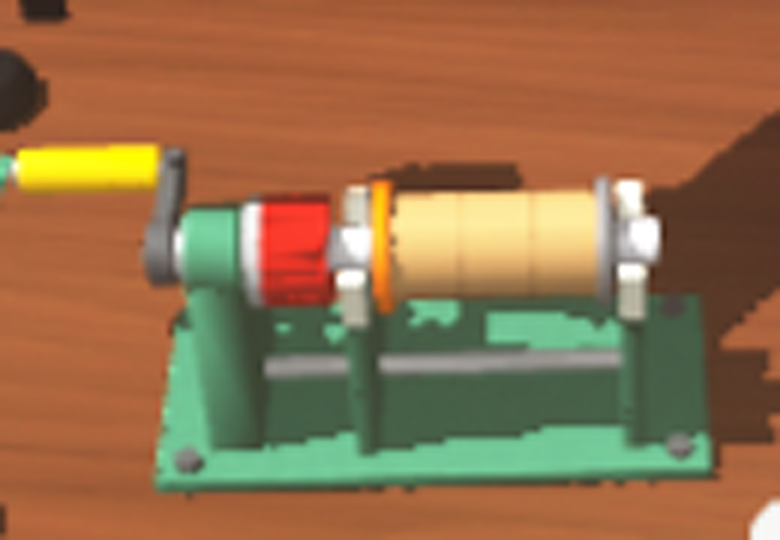

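The crop shows the handle level on the robot's side at (85,168), the slot turned to the far side of the chuck (295,250), both journals seated, and the gripper clear. I hand the job in.

```bash
python3 -c "from bench import env;print(env.close_job())"
```

```text
the job is handed in; nothing more can be done
None
```

The mandrel is seated in both saddles with its tang in the slot, the crank is turned to level on the robot's side, the gripper has let go clear of everything, and I handed the job in after about 26 s of robot time; no verdict came back.

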